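Weigh the ring jar on the boutique balance

TASK

The cream ring jar (about 350 g) in one pan has tipped the little two-pan balance over. From the grey tray take the one weight that matches it, the middle-sized steel weight with the black knob, and stand it upright in the empty pan so that the beam levels. Leave the jar standing in its own pan, and let go of everything.

Things in the scene. Friction and masses are not known exactly. Their poses are not given: they have to be found in the camera images.
- beam (a joint): Tilt of the balance's steel beam, rad: 0 level, stops at +0.22 and -0.22; positive = jar's pan down, empty pan up (starts at the + stop). A black pointer with red bead, top 141 mm above the table, stands at its middle. The foot faces any way. Pans on the beam ends, centres 115 mm from the middle, stay horizontal. Equally loaded, a damped spring levels it in 2 s; wrong weights tip it to a stop.
- free_pan_floor (a point): Centre of the floor (upper face) of the EMPTY pan, a square cream tray 120 x 120 mm, walls 4 mm thick, 8 mm above the floor. z up; y points away from the beam's middle; the jar's pan is 230 mm off along -y. Moves with the pan: 126 mm above the table at the start, 101 mm when level. It yields to a push of about 2 N; the weight let go on the raised pan rides down with it.
- weight_mid_center (a point): Centre of the loose weight to use: steel cylinder 36 mm across, 45 mm tall, with neck and black knob (23 mm) 60 mm in all; point 30 mm above its underside; z its axis. 350 g. Stands in a fixed grey tray (240 x 220 mm, floor 17 mm above the table, walls 10 mm) with a smaller (26 x 47 mm, white knob, 150 g) and a larger weight (48 x 71 mm, red knob, 700 g), all 10 cm apart, in any order.
- jar_center (a point): The loose cream jar, three stacked rounded rings 72 mm in diameter with a black disc and a steel ball on top, 103 mm tall, standing in the lowered pan; this point is on its axis 50 mm above its underside; z is its upright axis. It weighs about 350 g.

How it is judged (in metres and radians):
At the end, for the whole second after the job is handed in: The beam is level within 4 degrees and at rest; the black-knobbed middle weight stands upright (within 10 degrees) on the floor of the once empty pan, its centre within 50 mm of the pan's centre along each side; the jar stands upright (within 10 degrees) in its own pan (value of joint beam between -0.07 and 0.07 rad and velocity of joint beam between -0.1 and 0.1 rad/s and x of weight_mid_center in the frame of free_pan_floor between -0.05 and 0.05 m and y of weight_mid_center in the frame of free_pan_floor between -0.05 and 0.05 m and z of weight_mid_center in the frame of free_pan_floor between 0.022 and 0.038 m and angle between each of weight_mid_center, jar_center's own z axis and vertical below 0.17 rad and horizontal distance between jar_center and free_pan_floor between 0.19 and 0.27 m and z of jar_center in the frame of free_pan_floor between 0.025 and 0.075 m); the robot touches nothing.
It fails at once if the jar is tipped over (more than 20 degrees) (angle between jar_center's own z axis and vertical above 0.35 rad).
It also fails if it takes over 37 s, if anything falls off the work surface, if the arm or the gripper's body presses on something with over 40 N, if the wrist force passes 120 N, or if a joint passes its speed limit or range.

ROBOT

A 6-joint arm with a two-finger parallel gripper is mounted at the origin on the work surface. World frame = base frame: x ahead of the robot, y to its left, z up, the work surface at z = 0. Lengths are in mm, angles in rad, forces in N, time in s.
With the tool pointing down it reaches from about 300 to 775 mm from the base axis. Payload 14.6 kg.
Tool frame: the origin (TCP) lies on the front face of the gripper's body, between the roots of the fingers; the fingertips stand 73 mm ahead of it and the grasp point (between the pads) lies 54 mm ahead of it; z points along the fingers, y is the direction in which the jaws open and shut (so a half turn about z gives the same grasp; the last joint's range is limited). The gripper opens to 85 mm and grips with 20 to 120 N. Pads are 22 mm wide; open, the fingers measure 114 mm over their backs; the gripper's body (76 mm by 85 mm) begins 54 mm behind the grasp point. The pads swing forward as they close: fully open they stand 13 mm farther back than shut.
Start: joints at [1.092, 0.3, 1.521, -0, 1.321, -0.067], TCP at [220.139, 504.013, 303.881] pointing down, gripper open.
Joint ranges: [-3.03, 3.03], [-0.79, 2.21], [0.23, 2.52], [-1.04, 4.18], [0, 3.07], [-2.55, 2.55]. Speed limits (rad/s): [2.22, 2.22, 2.57, 3.14, 3.14, 3.14].

INTERFACE

Orientations are given as a unit quaternion [w, x, y, z].
In Python, from cell import robot gives the robot as it stands.
- The arm moves only by the tool servo_tool, never from a script. Its argument "series" is a list of rows, each a list of 5 numbers: the shift along the tool's x, y, z in units of 30 mm (1.0 is 30 mm), then the turn about the tool's z in units of 6 degrees (1.0 is 6 degrees), then the finger opening in mm, from 0 to 85.4. In form: [[tx, ty, tz, roll, jaw], ...]. A call has 1 to 20 rows; each row shifts and turns the commanded pose from where the row before left it, along the tool's axes as they then stand; what a row does not reach is not made up. A row lasts 1/10 s, in which the tool goes at most 50 mm and 8.59 degrees, less where a joint would pass 70% of its speed; a pose out of reach is approached as far as the arm can. A call is refused whole if a number of a shift passes 1 or a number of a turn 1, either way. A call with a gripper value outside its range is refused whole. The fingers move at their own pace and stop on an object; "squeeze" is the grip in N (left out, the last holds). Time passes only in rows, so rows that do not move let the fingers close. It gives the time, the measured TCP pose, the force and the opening at its end, in the units of the state.
- robot.state(): the state, without advancing time (a new reading comes with each control period).
- robot.snapshot(name): name is "scene" or "top" or "wrist"; returns a dict with "pixels" (420x560x3 uint8, red, green, blue), "vfov" (degrees; the focal length in pixels is half the picture's height over the tangent of half this angle, whatever the lens; pixels are square), "cx", "cy" (the principal point, pixels), "dist_coeffs" ([k1, k2, p1, p2, k3] as OpenCV has them; the pictures are not rectified), "T" (4x4, takes a point from camera to world coordinates). Camera axes: x right, y up, looking along -z (the intrinsics and any distortion apply to the point x, -y, -z); pixel columns grow to the right and rows downward; lengths in mm; the calibration is good to about 2 mm. A picture is of the moment at which its call begins. There is no depth.
- robot.finish_job(): hands the job in, once; it reports no verdict.
Trained networks look in a picture, given as the dict that the camera call returned (one of the last four; its "shot" number tells which), for a name from the list of things; names that differ only in an ending like _2 or _b are one class to them, and where a whole thing is asked for, a point or a joint stands for the part that bears it (a point fixed in the world has none). Each returns a list of dicts, best first, with "score" (0 to 1); they miss things now and then, are a little off and sometimes report something else, mostly with a low value. They report only what shows in the picture. A call takes as long as a camera call.
- robot.find_in(target, picture): "box" ([left, top, width, height] in pixels, round what is visible of it).
The state is a dict: "t": time; "joint_positions": joint angles; "joint_velocities": joint speeds; "tau": joint torques, N m; "eef_pos": TCP position; "tool_rot": TCP orientation; "ft_force": force on the tool from outside, world axes, zero at the start; "moment": the same for the moment, N m; "opening": finger opening in mm.
Only numpy, scipy, OpenCV 4.12 (cv2) and the standard library are available. Lean on these libraries where they do the work, as an engineer would, in place of code of your own. Each camera call takes 0.05 s, during which the arm holds its last target.

## Working session

There is one attempt and no reset: what is moved stays moved. The work goes in short steps, Python scripts to look and compute and a tool call to move; the robot and the scene stay as the last step left them, time stands still between calls to the robot, and variables do not carry over. Pictures are saved under pics/ and viewed, and the job is handed in when it is done.

Besides the shell and the picture viewer there is one more tool, called after "Emit:" as name([rows], argument=value, ...), one row to a line, values as JSON. servo_tool: Moves the arm, as the interface text tells. Its arguments: {"type":"object","properties":{"series":{"type":"array","items":{"type":"array","items":{"type":"number"}}},"squeeze":{"type":"number"}},"required":["series"]}

```bash
mkdir -p pics; cat > h.py <<'E'
import numpy as np, cv2
from cell import robot
def cam(s):
    f=s["pixels"].shape[0]/2/np.tan(np.radians(s["vfov"])/2)
    K=np.array([[f,0,s["cx"]],[0,f,s["cy"]],[0,0,1]]);return K,np.array(s["dist_coeffs"],float),np.array(s["T"])
def ray(s,u,v):
    K,d,T=cam(s);p=cv2.undistortPoints(np.array([[[u,v]]],float),K,d)[0,0]
    r=T[:3,:3]@np.array([p[0],-p[1],-1]);return T[:3,3],r/np.linalg.norm(r)
def proj(s,P):
    K,d,T=cam(s);P=np.atleast_2d(np.array(P,float));q=(P-T[:3,3])@T[:3,:3]*[1,-1,-1]
    return cv2.projectPoints(q,np.zeros(3),np.zeros(3),K,d)[0][:,0]
def onz(s,u,v,z):
    o,r=ray(s,u,v);return o+r*(z-o[2])/r[2]
def tri(*rs):
    A=np.zeros((3,3));b=np.zeros(3)
    for o,r in rs:
        M=np.eye(3)-np.outer(r,r);A+=M;b+=M@o
    x=np.linalg.solve(A,b);return x,[np.linalg.norm((np.eye(3)-np.outer(r,r))@(x-o)) for o,r in rs]
def save(s,n):
    cv2.imwrite(f"pics/{n}.png",cv2.cvtColor(s["pixels"],cv2.COLOR_RGB2BGR))
E
python3 - <<'E'
from h import *
import pickle
for n in ["scene","top","wrist"]:
    s=robot.snapshot(n);save(s,n+"0");pickle.dump(s,open(n+"0.pkl","wb"))
    print(n,np.round(s["T"],3).tolist(),s["vfov"],s["cx"],s["cy"],s["dist_coeffs"])
    for t in ["beam","free_pan_floor","weight_mid_center","jar_center"]:
        print(t,[(np.round(d["box"],1).tolist(),round(d["score"],2)) for d in robot.find_in(t,s)[:3]])
print(robot.state())
E
```

```text
scene [[0.07, -0.744, 0.664, 1314.71], [0.998, 0.056, -0.042, 3.286], [-0.006, 0.665, 0.746, 978.926], [0.0, 0.0, 0.0, 1.0]] 42.682374191089636 277.54491514175913 207.77157536271565 [-0.18721482  0.          0.          0.          0.        ]
beam [([145.3, 193.9, 172.0, 58.6], 0.94)]
free_pan_floor [([146.9, 195.7, 61.2, 53.9], 0.86)]
weight_mid_center [([270.5, 183.1, 32.0, 48.4], 0.62)]
jar_center [([268.4, 183.0, 32.0, 46.8], 0.75)]
top [[0.021, 0.99, -0.142, 399.121], [-0.999, 0.024, 0.021, 41.943], [0.024, 0.142, 0.99, 1110.022], [0.0, 0.0, 0.0, 1.0]] 47.140763226441706 275.9651801117167 199.47014567379264 [0.00626713 0.         0.         0.         0.        ]
beam [([223.2, 152.1, 177.5, 76.4], 0.97), ([93.5, 190.9, 23.4, 14.6], 0.63)]
free_pan_floor [([330.9, 154.3, 67.4, 63.2], 0.8)]
weight_mid_center [([93.0, 189.4, 24.8, 21.0], 0.87), ([225.9, 151.0, 171.8, 78.5], 0.36)]
jar_center [([235.7, 173.7, 36.2, 41.8], 0.84)]
wrist [[0.399, -0.88, -0.255, 156.046], [0.917, 0.384, 0.112, 532.202], [-0.0, -0.279, 0.96, 374.736], [0.0, 0.0, 0.0, 1.0]] 64.90066508855848 284.4065540
[... 158 characters left out ...]
5, 'joint_positions': array([ 1.09239974e+00,  2.99896150e-01,  1.52100450e+00,  1.05725065e-05,
        1.32067223e+00, -6.65985455e-02]), 'joint_velocities': array([-5.13436110e-04,  9.18718195e-04, -1.34979260e-03, -4.34747358e-05,
       -1.42238169e-03, -3.84938197e-04]), 'tau': array([-2.09766971e-03, -5.43296707e+01, -3.61958742e+01, -2.53623593e-04,
        7.26537583e-04, -1.27736567e-05]), 'eef_pos': array([220.13932975, 504.01600653, 303.88078794]), 'tool_rot': array([-2.27229347e-06,  2.04448555e-01,  9.78877310e-01,  1.08989467e-05]), 'ft_force': array([ 1.37914848, -0.55402713, -0.1906744 ]), 'moment': array([-0.02541449,  0.0249118 ,  0.00071805]), 'opening': 85.4752913708852}
```

View pics/scene0.png

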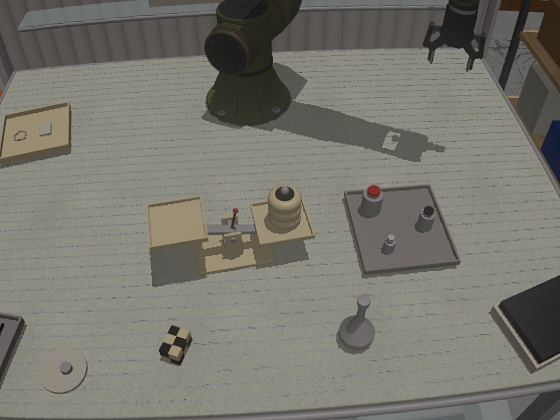

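View pics/top0.png

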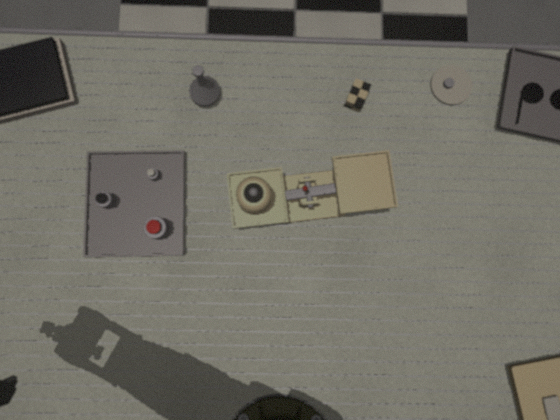

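View pics/wrist0.png

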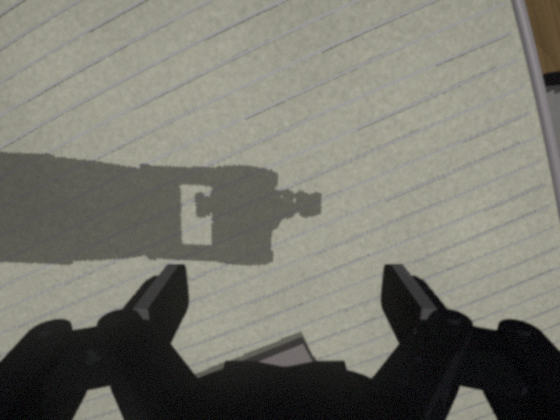

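The balance is in the middle, with the jar at scene (285,207) and the empty pan at scene (178,222), top (363,183). The black-knob weight is at scene (428,213), top (103,200). The network's scene-view "weight_mid" box is really the jar, so I reject it. Next I zoom in to pick points.

```bash
python3 - <<'E'
import pickle,cv2,numpy as np
a=[]
for n,(u,v,w) in {"scene0":(408,195,40),"top0":(83,180,40)}.items():
    s=pickle.load(open(n+".pkl","rb"));a.append(cv2.resize(s["pixels"][v:v+w,u:u+w],(400,400),interpolation=cv2.INTER_CUBIC))
cv2.imwrite("pics/zw.png",cv2.cvtColor(np.hstack(a),cv2.COLOR_RGB2BGR))
a=[]
for n,(u,v,w) in {"scene0":(140,185,80),"top0":(325,143,80)}.items():
    s=pickle.load(open(n+".pkl","rb"));a.append(cv2.resize(s["pixels"][v:v+w,u:u+w],(400,400),interpolation=cv2.INTER_CUBIC))
cv2.imwrite("pics/zp.png",cv2.cvtColor(np.hstack(a),cv2.COLOR_RGB2BGR))
E
```

```text
(no output)
```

View pics/zw.png

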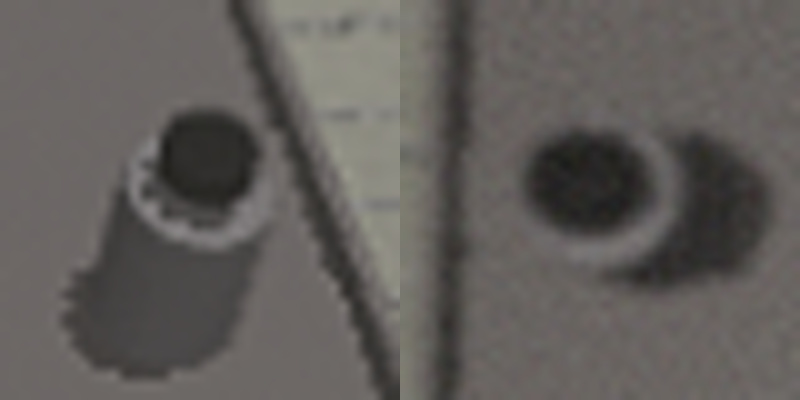

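View pics/zp.png

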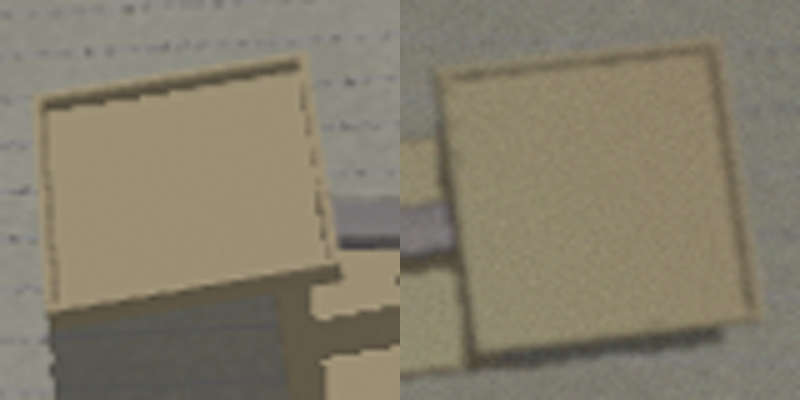

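```bash
cat > m.py <<'E'
from h import *
import pickle
S=pickle.load(open("scene0.pkl","rb"));T=pickle.load(open("top0.pkl","rb"))
k=tri(ray(S,428.4,210.0),ray(T,101.1,197.8));print("knob",k)
sc=[(147.1,203.9),(200.1,195.1),(207.5,238.9),(149.5,247.5)]
tp=[(397.1,206.1),(338.9,215.5),(332.1,156.1),(388.1,150.5)]
c=[]
for a,b in zip(sc,tp):
    x=tri(ray(S,*a),ray(T,*b));print(np.round(x[0],1),np.round(x[1],1));c.append(x[0])
c=np.array(c);print("pan",c.mean(0),[np.linalg.norm(c[i]-c[i-1]) for i in range(4)])
e=c[1]-c[0]+c[2]-c[3];print("edge ang",np.degrees(np.arctan2(e[1],e[0])))
for a,b in [((285,193),(253,193)),((235,211),(306,189)),((373,191),(155,228)),((390,239),(153,174))]:
    x=tri(ray(S,*a),ray(T,*b));print("jarball/bead/red/white",np.round(x[0],1),np.round(x[1],1))
for z in (14,):
  for q in [(348,192),(433,186),(457,264),(362,272)]: print("tray",np.round(onz(S,*q,27),0))
print("rolldir", robot.state()["tool_rot"])
E
python3 m.py
```

```text
knob (array([542.49262637, 396.10153537,  74.32566351]), [np.float64(0.542770236020424), np.float64(0.5427702360203125)])
[ 531.7 -228.   135. ] [0. 0.]
[ 510.1 -111.8  129.6] [2.8 2.8]
[634.2 -95.2 131.4] [1.1 1.1]
[ 649.  -212.3  132.6] [0.7 0.7]
pan [ 581.24798539 -161.83667167  132.16381637] [np.float64(118.42761118171578), np.float64(118.32118569716282), np.float64(125.24706744000252), np.float64(117.97005237510338)]
edge ang 98.89548407869616
jarball/bead/red/white [547.5  67.5 161.5] [0.3 0.3]
jarball/bead/red/white [563.2 -39.9 131.6] [0.5 0.5]
jarball/bead/red/white [479.7 276.9  79.9] [0.5 0.5]
jarball/bead/red/white [601.9 295.   52.8] [1.2 1.2]
tray [429. 232.  27.]
tray [424. 449.  27.]
tray [664. 441.  27.]
tray [667. 225.  27.]
rolldir [-2.27229347e-06  2.04448555e-01  9.78877310e-01  1.08989467e-05]
```

The measurements agree with the text:
- The knob is at z about 74 with its top near 77.
- The pan rim is at 132, against 134 expected, with sides of about 118 to 125 mm.
- The weights are about 100 mm or more apart.

Next I work out the rows for the approach: a hover at TCP z 210 with the jaws along world x.

```bash
cat > rows.py <<'E'
from h import *
from scipy.spatial.transform import Rotation as R
def rows(target,yaw,n,jaw,p0=None,y0=None):
    st=robot.state();q=st["tool_rot"];X=R.from_quat([q[1],q[2],q[3],q[0]]).as_matrix()[:,0]
    y=np.arctan2(X[1],X[0]) if y0 is None else y0
    p=st["eef_pos"] if p0 is None else np.array(p0); d=(np.array(target)-p)/n; dy=(np.radians(yaw)-y)/n
    for i in range(n):
        a=y+dy*i
        tx=np.array([np.cos(a),np.sin(a),0]);ty=np.array([np.sin(a),-np.cos(a),0])
        print([round(float(v),2) for v in (d@tx/30,d@ty/30,-d[2]/30,-np.degrees(dy)/6)]+[jaw])
E
python3 -c "
from rows import *
rows([542,396,210],90,12,70)"
```

```text
[-0.94, 0.08, 0.26, 0.92, 70]
[-0.93, 0.17, 0.26, 0.92, 70]
[-0.91, 0.26, 0.26, 0.92, 70]
[-0.88, 0.35, 0.26, 0.92, 70]
[-0.84, 0.43, 0.26, 0.92, 70]
[-0.79, 0.51, 0.26, 0.92, 70]
[-0.74, 0.58, 0.26, 0.92, 70]
[-0.68, 0.65, 0.26, 0.92, 70]
[-0.61, 0.72, 0.26, 0.92, 70]
[-0.54, 0.77, 0.26, 0.92, 70]
[-0.47, 0.82, 0.26, 0.92, 70]
[-0.38, 0.86, 0.26, 0.92, 70]
```

Emit:
servo_tool([
  [-0.94, 0.08, 0.26, 0.92, 70],
  [-0.93, 0.17, 0.26, 0.92, 70],
  [-0.91, 0.26, 0.26, 0.92, 70],
  [-0.88, 0.35, 0.26, 0.92, 70],
  [-0.84, 0.43, 0.26, 0.92, 70],
  [-0.79, 0.51, 0.26, 0.92, 70],
  [-0.74, 0.58, 0.26, 0.92, 70],
  [-0.68, 0.65, 0.26, 0.92, 70],
  [-0.61, 0.72, 0.26, 0.92, 70],
  [-0.54, 0.77, 0.26, 0.92, 70],
  [-0.47, 0.82, 0.26, 0.92, 70],
  [-0.38, 0.86, 0.26, 0.92, 70],
  [0, 0, 0, 0, 70],
  [0, 0, 0, 0, 70],
])

```text
t: 2.15
eef_pos: [542.3, 396.1, 209.7]
tool_rot: [-0.0, 0.706, 0.708, -0.0]
ft_force: [-0.9, -0.3, 0.6]
opening: 70.4
```

```bash
python3 - <<'E'
from h import *
import pickle
s=robot.snapshot("wrist");save(s,"w1");pickle.dump(s,open("w1.pkl","wb"))
print([(d["box"],d["score"]) for d in robot.find_in("weight_mid_center",s)[:3]])
print(proj(s,[[542.5,396.1,77],[542.5,396.1,62],[542.5,396.1,17]]))
st=robot.state();print(st["t"],st["eef_pos"],st["tool_rot"],st["opening"])
E
```

```text
[([258.4, 181.5, 52.5, 60.3], 0.82)]
[[283.68190438 226.79642854]
 [283.74986586 219.71516478]
 [283.91087626 202.95184677]]
2.25 [541.57635423 396.79103439 210.58800739] [-4.09567877e-05  7.05548199e-01  7.08661923e-01  1.26139646e-04] 70.01116951834699
```

View pics/w1.png

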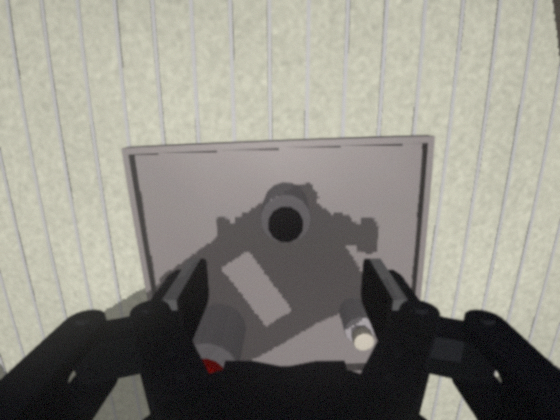

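The wrist view shows the knob centred at (286,224), against (283.7,226.8) predicted. That agrees to about 2 mm, and the fingers straddle the weight clear of the red and white weights. I apply the small correction, descend to TCP z 100 and grip.

Emit:
servo_tool([
  [0.05, 0.04, 0.75, 0, 70],
  [0, 0, 0.75, 0, 70],
  [0, 0, 0.75, 0, 70],
  [0, 0, 0.75, 0, 70],
  [0, 0, 0.65, 0, 70],
  [0, 0, 0, 0, 70],
  [0, 0, 0, 0, 50],
  [0, 0, 0, 0, 40],
  [0, 0, 0, 0, 30],
  [0, 0, 0, 0, 25],
  [0, 0, 0, 0, 25],
  [0, 0, 0, 0, 25],
  [0, 0, 0, 0, 25],
], squeeze=40)

```text
t: 3.55
eef_pos: [543.7, 398.3, 102.7]
tool_rot: [0.0, 0.706, 0.708, 0.001]
ft_force: [-2.0, 0.5, 7.7]
opening: 35.1
```

Emit:
servo_tool([
  [0, 0, -0.5, 0, 25],
  [0, 0, -1, 0, 25],
  [0, 0, -1, 0, 25],
  [0, 0, -1, 0, 25],
  [0, 0, -1, 0, 25],
  [0, 0, -1, 0, 25],
  [0, 0, 0, 0, 25],
])

```text
t: 4.25
eef_pos: [543.9, 398.2, 271.7]
tool_rot: [0.001, 0.706, 0.708, 0.004]
ft_force: [0.6, 0.1, -2.3]
opening: 35.0
```

```bash
python3 - <<'E'
from h import *
import pickle
s=robot.snapshot("wrist");save(s,"w2");pickle.dump(s,open("w2.pkl","wb"))
s=robot.snapshot("scene");save(s,"s2");pickle.dump(s,open("s2.pkl","wb"))
st=robot.state();print(st["t"],st["eef_pos"],st["tool_rot"],st["opening"],st["ft_force"],st["joint_positions"])
a=s["pixels"][100:240,380:520];cv2.imwrite("pics/s2z.png",cv2.cvtColor(cv2.resize(a,(560,560),interpolation=cv2.INTER_CUBIC),cv2.COLOR_RGB2BGR))
E
python3 -c "
from rows import *
rows([590,25,255],90,13,25)
rows([581,-162,220],90,7,25,[590,25,255],np.pi/2)
"
```

```text
4.35 [543.15231673 397.72315735 266.07380802] [7.45022176e-05 7.06101293e-01 7.08110800e-01 2.33558345e-04] 34.75507310795526 [ 0.1788329  -0.07102884 -4.28979837] [ 5.77662307e-01  6.07981174e-01  1.16774743e+00 -4.98145739e-05
  1.36537618e+00  5.74830583e-01]
[-0.96, 0.12, 0.03, 0.0, 25]
[-0.96, 0.12, 0.03, 0.0, 25]
[-0.96, 0.12, 0.03, 0.0, 25]
[-0.96, 0.12, 0.03, 0.0, 25]
[-0.96, 0.12, 0.03, 0.0, 25]
[-0.96, 0.12, 0.03, 0.0, 25]
[-0.96, 0.12, 0.03, 0.0, 25]
[-0.96, 0.12, 0.03, 0.0, 25]
[-0.96, 0.12, 0.03, 0.0, 25]
[-0.96, 0.12, 0.03, 0.0, 25]
[-0.96, 0.12, 0.03, 0.0, 25]
[-0.96, 0.12, 0.03, 0.0, 25]
[-0.96, 0.12, 0.03, 0.0, 25]
[-0.89, -0.04, 0.17, -0.0, 25]
[-0.89, -0.04, 0.17, -0.0, 25]
[-0.89, -0.04, 0.17, -0.0, 25]
[-0.89, -0.04, 0.17, -0.0, 25]
[-0.89, -0.04, 0.17, -0.0, 25]
[-0.89, -0.04, 0.17, -0.0, 25]
[-0.89, -0.04, 0.17, -0.0, 25]
```

View pics/w2.png

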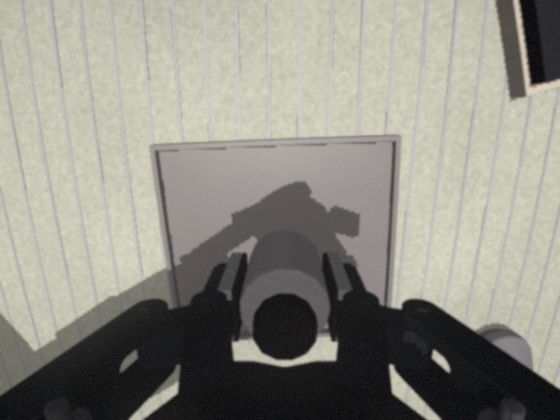

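View pics/s2z.png

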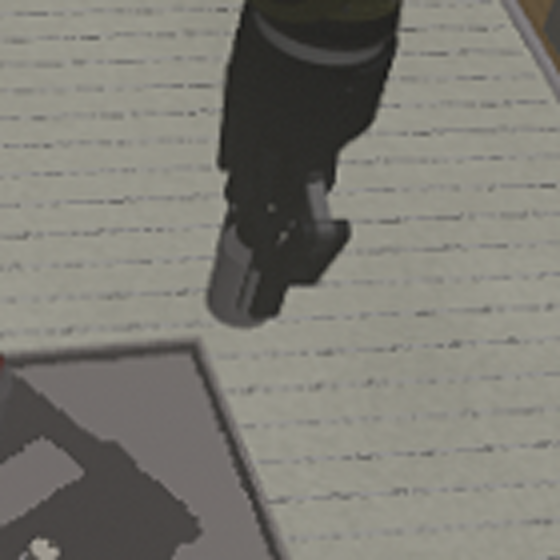

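The weight is held straight, with an opening of 35 mm and the knob centred at (285,325) in the wrist view. I rise and swing beside and above the jar, whose top is near z 180, to a hover over the pan.

Emit:
servo_tool([
  [-0.7, 0.16, -0.7, 0, 25],
  [-0.84, 0.16, -0.7, 0, 25],
  [-0.84, 0.16, -0.1, 0, 25],
  [-0.84, 0.16, 0, 0, 25],
  [-0.84, 0.16, 0, 0, 25],
  [-0.84, 0.16, 0, 0, 25],
  [-0.84, 0.16, 0, 0, 25],
  [-0.84, 0.16, 0, 0, 25],
  [-0.84, 0.16, 0, 0, 25],
  [-0.84, 0.16, 0, 0, 25],
  [-0.84, 0.16, 0, 0, 25],
  [-0.84, 0.16, 0, 0, 25],
  [-0.84, 0.16, 0, 0, 25],
  [-0.84, 0, 0, 0, 25],
  [-0.84, 0, 0, 0, 25],
  [-0.84, 0, 0, 0, 25],
  [-0.84, 0, 0, 0, 25],
])

```text
t: 6.05
eef_pos: [606.5, -27.1, 308.8]
tool_rot: [-0.001, 0.706, 0.708, -0.001]
ft_force: [-0.7, 0.9, -2.9]
opening: 35.2
```

```bash
python3 -c "
from rows import *
rows([581,-162,240],90,7,25)
"
```

```text
[-0.64, -0.12, 0.33, 0.0, 25]
[-0.64, -0.12, 0.33, 0.0, 25]
[-0.64, -0.12, 0.33, 0.0, 25]
[-0.64, -0.12, 0.33, 0.0, 25]
[-0.64, -0.12, 0.33, 0.0, 25]
[-0.64, -0.12, 0.33, 0.0, 25]
[-0.64, -0.12, 0.33, 0.0, 25]
```

Emit:
servo_tool([
  [-0.63, -0.12, 0.1, 0, 25],
  [-0.63, -0.12, 0.2, 0, 25],
  [-0.63, -0.12, 0.4, 0, 25],
  [-0.63, -0.12, 0.4, 0, 25],
  [-0.63, -0.12, 0.4, 0, 25],
  [-0.63, -0.12, 0.4, 0, 25],
  [-0.63, -0.12, 0.4, 0, 25],
  [0, 0, 0, 0, 25],
  [0, 0, 0, 0, 25],
  [0, 0, 0, 0, 25],
])

```text
t: 7.05
eef_pos: [582.2, -157.9, 241.7]
tool_rot: [-0.0, 0.706, 0.708, -0.0]
ft_force: [0.6, 0.0, -2.8]
opening: 35.1
```

```bash
python3 - <<'E'
from h import *
im=[]
for n,(u,v) in {"scene":(120,140),"top":(270,120)}.items():
    s=robot.snapshot(n);im.append(cv2.resize(s["pixels"][v:v+120,u:u+120],(400,400),interpolation=cv2.INTER_CUBIC))
cv2.imwrite("pics/z3.png",cv2.cvtColor(np.hstack(im),cv2.COLOR_RGB2BGR))
s=robot.snapshot("wrist");save(s,"w3")
st=robot.state();print(st["t"],st["eef_pos"],st["ft_force"],st["opening"])
E
```

```text
7.2 [ 582.29866319 -157.87916928  242.05771864] [ 0.19107767  0.35239022 -3.56283906] 35.2092856398365
```

View pics/z3.png

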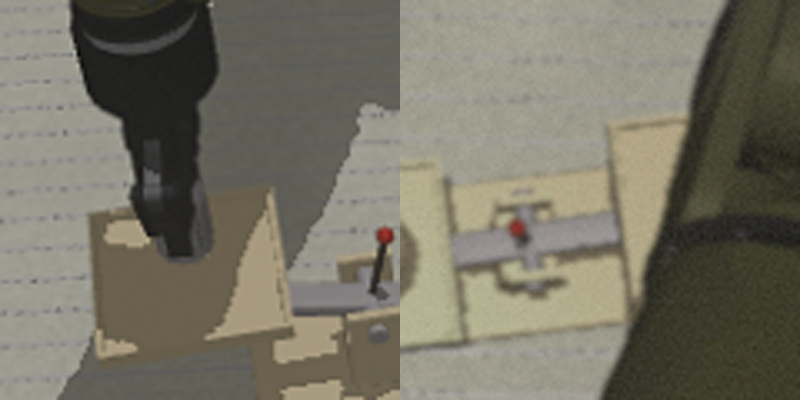

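View pics/w3.png

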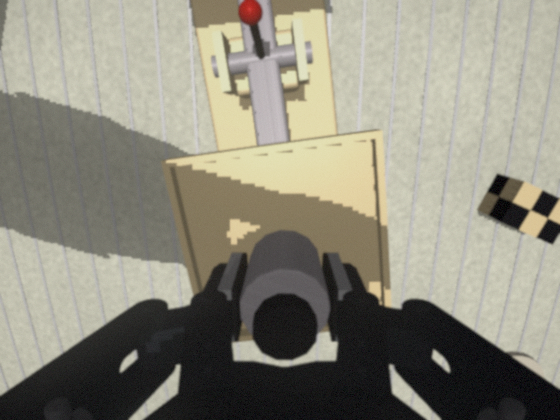

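The weight hangs over the pan: the wrist view shows the pan walls on both sides at x 170 and 385, and the pointer bead at (250,12). I lower it, letting the pan yield to about level, and stop to look before letting go.

Emit:
servo_tool([
  [-0.13, 0, 0.4, 0, 25],
  [0, 0, 0.4, 0, 25],
  [0, 0, 0.15, 0, 25],
  [0, 0, 0.1, 0, 25],
  [0, 0, 0.1, 0, 25],
  [0, 0, 0.1, 0, 25],
  [0, 0, 0.1, 0, 25],
  [0, 0, 0.1, 0, 25],
  [0, 0, 0.1, 0, 25],
  [0, 0, 0.1, 0, 25],
  [0, 0, 0.1, 0, 25],
  [0, 0, 0, 0, 25],
  [0, 0, 0, 0, 25],
])

```text
t: 8.5
eef_pos: [582.1, -162.3, 189.2]
tool_rot: [-0.0, 0.706, 0.708, -0.0]
ft_force: [-0.6, -0.2, -0.5]
opening: 35.0
```

```bash
python3 - <<'E'
from h import *
s=robot.snapshot("scene");u,v=120,140
cv2.imwrite("pics/z4.png",cv2.cvtColor(cv2.resize(s["pixels"][v:v+140,u:u+200],(800,560),interpolation=cv2.INTER_CUBIC),cv2.COLOR_RGB2BGR))
s=robot.snapshot("wrist");save(s,"w4")
st=robot.state();print(st["t"],st["eef_pos"],st["ft_force"],st["opening"])
E
```

```text
8.6 [ 582.06628766 -162.31236233  189.32533107] [-1.41295639 -0.19202362  0.87087553] 34.86341223847604
```

View pics/z4.png

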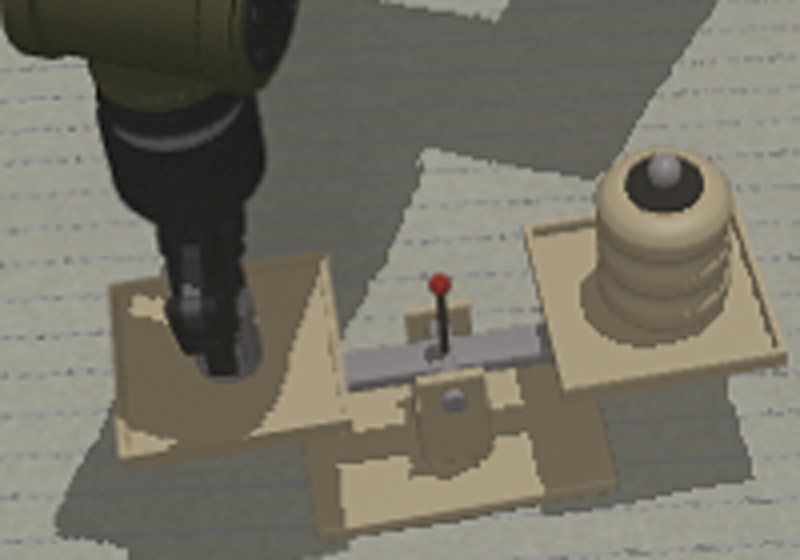

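View pics/w4.png

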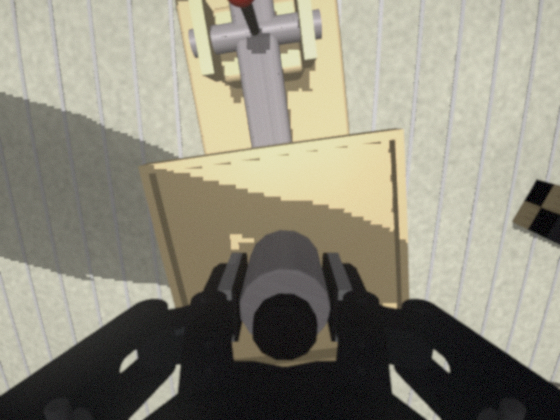

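The pointer is nearly vertical, the weight sits on the pan floor, and the jar stands. I open gently, wait, and then withdraw straight up.

Emit:
servo_tool([
  [0, 0, 0, 0, 37],
  [0, 0, 0, 0, 39],
  [0, 0, 0, 0, 43],
  [0, 0, 0, 0, 50],
  [0, 0, 0, 0, 58],
  [0, 0, 0, 0, 62],
  [0, 0, 0, 0, 62],
  [0, 0, -0.1, 0, 62],
  [0, 0, -0.3, 0, 62],
  [0, 0, -0.6, 0, 62],
  [0, 0, -1, 0, 62],
  [0, 0, -1, 0, 62],
  [0, 0, -1, 0, 62],
  [-0.6, -0.8, -1, 0, 62],
  [-0.6, -0.8, -1, 0, 62],
  [-0.6, -0.8, -0.5, 0, 62],
  [-0.6, -0.8, 0, 0, 62],
  [-0.6, -0.8, 0, 0, 62],
])

```text
t: 10.4
eef_pos: [461.2, -253.2, 385.7]
tool_rot: [0.001, 0.706, 0.708, 0.0]
ft_force: [0.4, -0.6, -0.7]
opening: 61.8
```

Emit:
servo_tool([
  [-0.6, -0.9, 0, 0, 62],
  [-0.6, -0.9, 0, 0, 62],
  [-0.6, -0.9, 0, 0, 62],
  [0, 0, 0, 0, 62],
  [0, 0, 0, 0, 62],
  [0, 0, 0, 0, 62],
  [0, 0, 0, 0, 62],
  [0, 0, 0, 0, 62],
  [0, 0, 0, 0, 62],
])

```text
t: 11.3
eef_pos: [381.9, -306.7, 384.2]
tool_rot: [-0.0, 0.706, 0.708, 0.0]
ft_force: [-0.3, -0.8, 0.6]
opening: 62.0
```

```bash
python3 - <<'E'
from h import *
import pickle
s=robot.snapshot("scene");u,v=120,140;pickle.dump(s,open("s5.pkl","wb"))
cv2.imwrite("pics/z5.png",cv2.cvtColor(cv2.resize(s["pixels"][v:v+140,u:u+200],(800,560),interpolation=cv2.INTER_CUBIC),cv2.COLOR_RGB2BGR))
s=robot.snapshot("top");u,v=220,110;pickle.dump(s,open("t5.pkl","wb"))
cv2.imwrite("pics/t5.png",cv2.cvtColor(cv2.resize(s["pixels"][v:v+140,u:u+200],(800,560),interpolation=cv2.INTER_CUBIC),cv2.COLOR_RGB2BGR))
st=robot.state();print(st["t"],st["eef_pos"],st["ft_force"],st["opening"])
E
```

```text
11.4 [ 381.74929209 -306.83127391  384.24090764] [-0.50751224 -0.45048447  0.26888948] 62.131507284828764
```

View pics/z5.png

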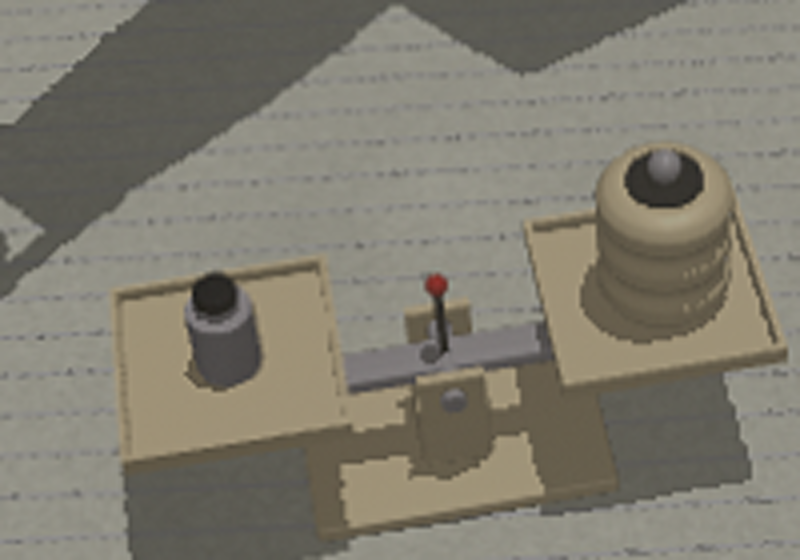

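View pics/t5.png

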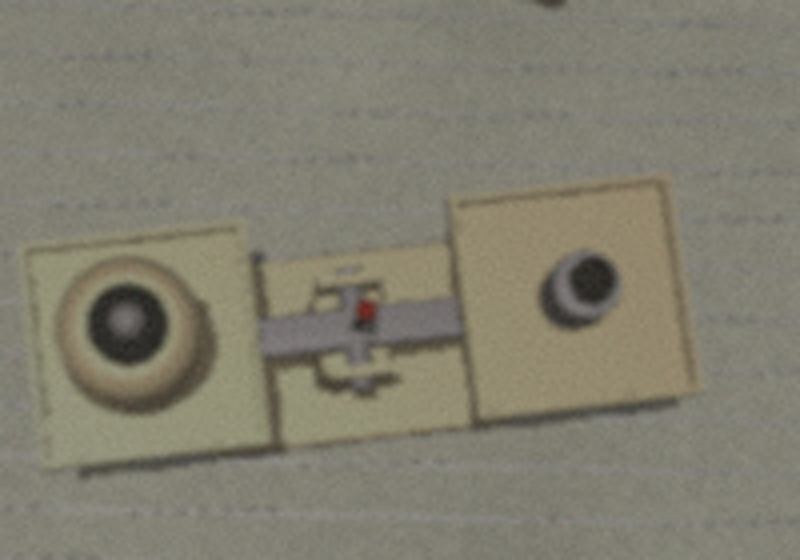

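The weight stands upright near the pan centre and the jar stands. I wait a bit longer, then measure the tilt from the rim heights of both pans and check that nothing is moving.

Emit:
servo_tool([
  [0, 0, 0, 0, 62],
  [0, 0, 0, 0, 62],
  [0, 0, 0, 0, 62],
  [0, 0, 0, 0, 62],
  [0, 0, 0, 0, 62],
  [0, 0, 0, 0, 62],
  [0, 0, 0, 0, 62],
  [0, 0, 0, 0, 62],
  [0, 0, 0, 0, 62],
  [0, 0, 0, 0, 62],
  [0, 0, 0, 0, 62],
  [0, 0, 0, 0, 62],
  [0, 0, 0, 0, 62],
  [0, 0, 0, 0, 62],
  [0, 0, 0, 0, 62],
])

```text
t: 12.9
eef_pos: [381.5, -307.0, 384.3]
tool_rot: [-0.0, 0.706, 0.708, -0.0]
ft_force: [-0.4, 0.1, -0.1]
opening: 61.9
```

```bash
python3 - <<'E'
from h import *
import pickle
s0=pickle.load(open("s5.pkl","rb"));t0=pickle.load(open("t5.pkl","rb"))
s=robot.snapshot("scene");t=robot.snapshot("top")
for a,b,(u,v) in ((s0,s,(120,140)),(t0,t,(220,110))):
    d=np.abs(a["pixels"][v:v+140,u:u+200].astype(int)-b["pixels"][v:v+140,u:u+200]).max(2);print("diff",d.max(),(d>30).sum())
f=lambda x,y,u,v:(u+x/4-.4,v+y/4-.4)
S=lambda x,y:ray(s,*f(x,y,120,140)); T=lambda x,y:ray(t,*f(x,y,220,110))
P=[tri(S(*a),T(*b)) for a,b in [((115,290),(700,392)),((325,260),(473,420)),((347,425),(450,198)),((125,463),(668,178))]]
J=[tri(S(*a),T(*b)) for a,b in [((526,224),(273,447)),((785,353),(22,245)),((565,388),(240,225))]]
for n,L in (("pan",P),("jarpan",J)):
    print(n,[(np.round(x,1).tolist(),round(r[0],1)) for x,r in L],np.mean([x for x,_ in L],0))
print("knob",tri(S(214,295),T(594,278)),"bead",tri(S(436,285),T(366,310)),"ball",tri(S(664,166),T(127,318)))
u,v=120,140
cv2.imwrite("pics/z6.png",cv2.cvtColor(cv2.resize(s["pixels"][v:v+140,u:u+200],(800,560),interpolation=cv2.INTER_CUBIC),cv2.COLOR_RGB2BGR))
E
```

```text
diff 58 11
diff 15 0
pan [([532.0, -230.1, 108.7], np.float64(0.1)), ([514.8, -113.2, 104.2], np.float64(2.5)), ([633.3, -99.3, 107.7], np.float64(1.8)), ([648.0, -215.4, 105.3], np.float64(0.1))] [ 582.01393861 -164.49897821  106.47466336]
jarpan [([497.8, -4.7, 106.4], np.float64(0.6)), ([601.9, 128.9, 107.4], np.float64(0.6)), ([615.9, 13.0, 106.4], np.float64(1.3))] [571.88652637  45.73857046 106.72182603]
knob (array([ 582.45523546, -164.59587425,  156.64618631]), [np.float64(0.7092684191065132), np.float64(0.709268419106581)]) bead (array([566.53900813, -51.48772581, 136.8213025 ]), [np.float64(1.048348104411572), np.float64(1.0483481044115834)]) ball (array([549.12555353,  69.16713425, 198.53401649]), [np.float64(0.9606888172389527), np.float64(0.9606888172389978)])
```

View pics/z6.png

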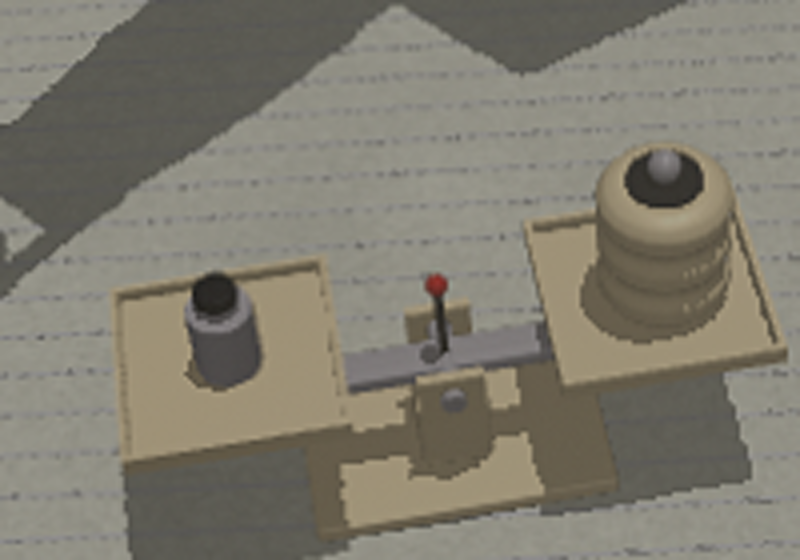

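The pan rims are at 106.5 and 106.7 mm, so the beam is level. It is at rest, the weight is centred and both objects are upright, so I hand the job in.

```bash
python3 -c "
from h import *
print(robot.finish_job())"
```

```text
the job is handed in; nothing more can be done
None
```

I took the black-knobbed middle weight from the tray and set it on the empty pan, pressing the pan down to about level before letting go. Then I withdrew the arm and handed the job in at about 13 s of the 37 s allowed.

**Last checks**
- **Beam:** the rims of the two pans measured 106.5 mm (weight side) and 106.7 mm (jar side), so it is level. Two pictures 1.5 s apart showed no visible change.
- **Weight:** it stands upright with its knob about 1 mm from the pan's centre.
- **Jar:** it stands upright in its own pan.
- **Robot:** the gripper is open and well clear, with contact force at noise level.

**What disagreed**
- **Network find:** in the first scene picture it labelled the jar as the middle weight. I rejected that and picked the weight by eye.
- **Heights:** the rims measured 2–3 mm lower than the text implies, about what the calibration allows.

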